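Release the cover of a board tester

TASK

The test on the circuit board is finished: open the tester by its two yellow latch buttons. Push both buttons down together, one fingertip on each, and keep both held down until the spring-lifted cover has come all the way up to its stop, then let go of them and move the hand clear. Let the springs raise the cover, do not touch it, and leave the heat sink, the jar and the spool beside the tester where they stand.

Things in the scene. Friction and masses are not known exactly. Their poses are not given: they have to be found in the camera images.
- tester: Clamshell circuit-board tester, a grey box with a black top plate, 230 x 140 mm on plan, fixed to the bench. Its deck is 52 mm above the bench, its clear cover with aluminium edges 89 mm. Origin: on the bench surface under the board nest; the box reaches from x = -120 to +110 mm and y = -70 to +70 mm. Its x axis points from the latch buttons (the front, on the robot's side) to the cover's hinge (the rear), y to the left, z up.
- button_left_top (a point): Centre of the top face of the left (+y of the tester) latch button: a round flat-topped yellow push button, 24 mm across, on top of an aluminium latch housing 44 x 34 mm (x, y) whose top is 104 mm above the bench. Unpressed its top stands 12 mm above the housing, 116 mm above the bench. The point is at x = -96, y = +32 mm of the tester and goes down with the button.
- button_right_top (a point): The same on the right latch button, at x = -96, y = -32 mm of the tester; the two button centres are 64 mm apart and equally high. Nothing on the tester stands higher than the unpressed buttons while the cover is closed.
- button_left (a joint): Travel of the left button straight down, in m: 0 = up, 0.008 = fully down at its stop. A spring pushes it back: about 2 N at the start, 6 N at the bottom, plus about 1 N from the latch bolt. At about 5.6 mm its bolt is off the cover, so push it to 7 or 8 mm; pushing both down takes about 14 N in all. Let go, it springs up again.
- button_right (a joint): The same for the right button.
- cover_angle (a joint): Opening angle of the cover about its rear hinge, in rad: 0 = shut, 0.38 = up at its stop. While either bolt holds its front edge it stays shut; with both drawn back the damped springs raise it by themselves in about 2.5 s, and it stays up.
- cover_edge (a point): Middle of the cover's front top edge, the edge that rises. Shut: 30 mm behind the line of the button centres and 89 mm above the bench. Open: about 147 mm above the bench, 41 mm behind that line.
- cover: The cover: clear plate in an aluminium frame, 146 x 124 mm, 8 mm thick, with a low black bow handle 26 mm high across its front half. Origin on the hinge axis, 85 mm above the bench at x = +90 mm of the tester. Not to be touched.
- heatsink: Finned aluminium heat sink, 60 x 42 x 32 mm, loose, standing beside the tester. Origin under its centre.
- flux_jar: Small round jar with a black cap, 48 mm across, 50 mm high, loose, beside the tester. Origin under its centre.
- spool: Spool of solder wire with blue flanges standing on end, 58 mm across, 46 mm high, loose, beside the tester. Origin under its centre.

How it is judged:
On the way, in this order (a step that is already met when the one before it is completed fails the run):
1. both buttons are down together, bolts drawn back (value of joint each of button_left, button_right above 0.0055 m), for 0.1 s.
2. the cover has come up to its stop with both buttons still held down (value of joint cover_angle above 0.35 rad and value of joint each of button_left, button_right above 0.0045 m), for 0.1 s.
At the end, for the whole second after the job is handed in: The cover stands up at its stop (over 0.35 of 0.38 rad), both buttons have sprung back up (within 1.5 mm), and heat sink, jar and spool are within 10 mm of where they stood (value of joint cover_angle above 0.35 rad and value of joint each of button_left, button_right below 0.0015 m and distance of each of heatsink, flux_jar, spool from where it was at the start of the episode below 0.01 m); the robot touches nothing.
It fails at once if the cover is touched by the robot (contact force between any of the fingers, the arm and cover above 1 N).
It fails at once if a button is let up before the cover is at its stop (value of joint cover_angle between 0.05 and 0.34 rad and value of joint any of button_left, button_right below 0.004 m).
It fails at once if a bystander is shoved, lifted or knocked over (distance of any of heatsink, flux_jar, spool from where it was at the start of the episode above 0.015 m or angle between any of heatsink, flux_jar, spool's own z axis and vertical above 0.3 rad).
It also fails if it takes over 32 s, if anything falls off the work surface, if the arm or the gripper's body presses on something with over 40 N, if the wrist force passes 120 N, or if a joint passes its speed limit or range.

ROBOT

A 6-joint arm with a two-finger parallel gripper is mounted at the origin on the work surface. World frame = base frame: x ahead of the robot, y to its left, z up, the work surface at z = 0. Lengths are in m, angles in rad, forces in N, time in s.
With the tool pointing down it reaches from about 0.4 to 0.925 m from the base axis. Payload 12.5 kg.
Tool frame: the origin (TCP) lies on the centre line of the jaws, within the pads' length; the fingertips stand 19 mm ahead of it and the grasp point (between the pads) is the TCP; z points along the fingers, y is the direction in which the jaws open and shut (so a half turn about z gives the same grasp; the last joint's range is limited). The gripper opens to 95 mm and grips with 3 to 60 N. Pads are 20 mm wide; open, the fingers measure 119 mm over their backs; the gripper's body (75 mm by 180 mm) begins 59 mm behind the grasp point.
Start: joints at [1.148, 0.491, 1.559, -0, 1.092, -0.106], TCP at [0.195, 0.594, 0.234] pointing down, gripper open.
Joint ranges: [-3.1, 3.1], [-0.84, 2.19], [0.05, 2.79], [-1.13, 4.28], [0.06, 2.93], [-2.69, 2.69]. Speed limits (rad/s): [2.22, 2.22, 2.79, 3.14, 3.14, 3.14].

INTERFACE

Orientations are given as a rotation vector (axis times angle).
In Python, from rig import r, cams gives the robot as it stands.
- The arm moves only by the shell command python3 -m creep 'ROWS' [FORCE]. ROWS is JSON, a list of rows, each a list of 7 numbers: the gripper's target within -1 to 1 (shut at 1, half-way at 0, fully open at -1), then the shift along the tool's x, y, z in m, then the turn, a rotation vector about the tool's x, y, z in degrees. In form: [[gripper, dx, dy, dz, ax, ay, az], ...]. A call has 1 to 8 rows; each row is the pose to reach, as a shift and turn from the pose commanded when the call began, along the tool's axes at that moment; what a row does not reach only later rows make up. A row lasts 1/12 s, in which the tool goes at most 41.7 mm and 7.16 degrees, less where a joint would pass 70% of its speed; a pose out of reach is approached as far as the arm can. A call with a gripper value outside its range is refused whole. The fingers move at their own pace and stop on an object; FORCE is the grip in N (left out, the last holds). Time passes only in rows, so rows that repeat a pose let the fingers close. It gives the time, the measured TCP pose, the force and the opening at its end, in the units of the state.
- r.state(): the state, without advancing time (a new reading comes with each control period).
- cams.read_camera(name): name is "scene" or "top" or "wrist"; returns a dict with "color" (480x640x3 uint8, red, green, blue), "range_z" (480x640 float32, m along the optical axis (not along the pixel's ray), 0 where there is no reading), "vertical_fov" (degrees; the focal length in pixels is half the picture's height over the tangent of half this angle, whatever the lens; pixels are square), "cx", "cy" (the principal point, pixels), "world_to_cam" (4x4, takes a point from world to camera coordinates); the wrist camera has in their place "T_tool_cam" (4x4, takes a point from camera to tool coordinates, whose origin is the TCP and whose axes are the flange's). Camera axes: x right, y up, looking along -z (the intrinsics and any distortion apply to the point x, -y, -z); pixel columns grow to the right and rows downward; lengths in m; the calibration is good to about 2 mm. A picture is of the moment at which its call begins: read the wrist's pose just before it.
- r.sign_off(): hands the job in, once; it reports no verdict.
The state is a dict: "t": time; "joint_positions": joint angles; "joint_vel": joint speeds; "joint_efforts": joint torques, N m; "tcp_pos": TCP position; "tcp_rot": TCP orientation; "contact_force": force on the tool from outside, world axes, zero at the start; "moment": the same for the moment, N m; "opening": finger opening in m.
Only numpy, scipy, OpenCV 4.12 (cv2) and the standard library are available. Lean on these libraries where they do the work, as an engineer would, in place of code of your own. Each camera call takes 0.05 s, during which the arm holds its last target. There are 200 camera calls.

## Working session

There is one attempt and no reset: what is moved stays moved. The work goes in short steps, Python scripts to look and compute and a shell command to move; the robot and the scene stay as the last step left them, time stands still between calls to the robot, and variables do not carry over. Pictures are saved under pics/ and viewed, about 8 in all and at most 12, crops included, and the job is handed in when it is done.

```bash
mkdir -p pics; ls
cat > h.py <<'E'
import numpy as np, cv2
from rig import r, cams
from scipy.spatial.transform import Rotation as R
def cam(n):
    s=r.state(); d=cams.read_camera(n)
    d['f']=240/np.tan(np.radians(d['vertical_fov'])/2)
    if 'world_to_cam' in d: d['c2w']=np.linalg.inv(d['world_to_cam'])
    else:
        T=np.eye(4); T[:3,:3]=R.from_rotvec(s['tcp_rot']).as_matrix(); T[:3,3]=s['tcp_pos']; d['c2w']=T@d['T_tool_cam']
    return d
def plane(d,uv,z):
    uv=np.atleast_2d(uv).astype(float)
    ray=np.c_[(uv[:,0]-d['cx'])/d['f'],-(uv[:,1]-d['cy'])/d['f'],-np.ones(len(uv))]@d['c2w'][:3,:3].T
    o=d['c2w'][:3,3]; return o+ray*((z-o[2])/ray[:,2])[:,None]
def yellow(d):
    h=cv2.cvtColor(d['color'],cv2.COLOR_RGB2HSV)
    m=cv2.inRange(h,(20,120,90),(35,255,255))
    c,_=cv2.findContours(m,cv2.RETR_EXTERNAL,cv2.CHAIN_APPROX_NONE)
    return [(cv2.contourArea(k),cv2.minEnclosingCircle(k),cv2.boundingRect(k),k) for k in sorted(c,key=cv2.contourArea)[::-1][:5]]
def save(d,n): cv2.imwrite('pics/'+n,cv2.cvtColor(d['color'],cv2.COLOR_RGB2BGR))
E
python3 - <<'E'
from h import *
s=r.state(); print(s['t'],s['tcp_pos'],s['tcp_rot'],s['opening'])
for n in('top','scene','wrist'):
    d=cam(n); save(d,n+'1.png'); print(n,{k:v for k,v in d.items() if k not in('color','range_z')})
    for a,c,b,k in yellow(d): print(a,c,b,plane(d,c[0],.116).round(4))
E
```

```text
pics
0.0 [0.19460211 0.59370178 0.23305484] [-4.95573920e-01 -3.10193015e+00  1.68615625e-03] 0.09480417309231208
top {'vertical_fov': 45.245766709893964, 'cx': 322.49274244878933, 'cy': 243.6335335300835, 'world_to_cam': array([[ 0.04586798, -0.99894015,  0.00383506, -0.00354346],
       [ 0.97762376,  0.04567754,  0.20534201, -0.64843924],
       [-0.20529955, -0.00566938,  0.97868276, -0.87332581],
       [ 0.        ,  0.        ,  0.        ,  1.        ]]), 'f': np.float64(575.9145409255148), 'c2w': array([[ 0.04586798,  0.97762376, -0.20529955,  0.45479874],
       [-0.99894015,  0.04567754, -0.00566938,  0.02112819],
       [ 0.00383506,  0.20534201,  0.97868276,  0.98787433],
       [ 0.        ,  0.        ,  0.        ,  1.        ]])}
1771.5 ((635.5996704101562, 352.529296875), 49.5875244140625) (595, 303, 45, 100) [[ 0.4938 -0.4477  0.116 ]]
183.0 ((401.5, 323.5), 7.905794143676758) (394, 316, 16, 16) [[ 0.5206 -0.0981  0.116 ]]
181.0 ((360.131591796875, 332.5526428222656), 8.079096794128418) (353, 325, 16, 16) [[ 0.5043 -0.0364  0.116 ]]
53.0 ((608.0, 211.5), 5.22025346
[... 1869 characters left out ...]
79e-01,  9.16091092e-02,
         6.20460670e-01],
       [-9.76337205e-04, -2.91266946e-01,  9.56641319e-01,
         3.84060451e-01],
       [ 0.00000000e+00,  0.00000000e+00,  0.00000000e+00,
         1.00000000e+00]])}
2234.5 ((273.1309509277344, 186.89244079589844), 36.23583221435547) (249, 158, 49, 59) [[0.1471 0.5803 0.116 ]]
1572.5 ((546.5, 431.5), 92.72819519042969) (454, 425, 186, 14) [[0.4141 0.7295 0.116 ]]
232.5 ((529.5, 379.1206970214844), 29.2279109954834) (523, 350, 19, 59) [[0.3577 0.7241 0.116 ]]
153.5 ((96.0, 386.0), 22.561126708984375) (88, 364, 14, 45) [[0.2547 0.388  0.116 ]]
11.5 ((445.0714416503906, 436.5), 7.089170455932617) (438, 432, 15, 7) [[0.3926 0.6468 0.116 ]]
```

View pics/top1.png

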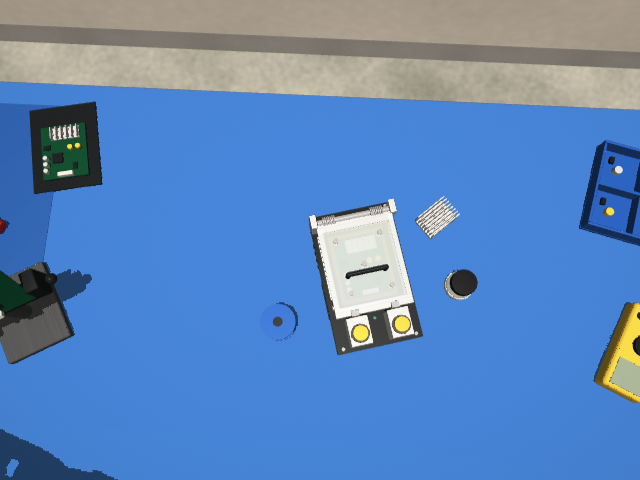

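View pics/scene1.png

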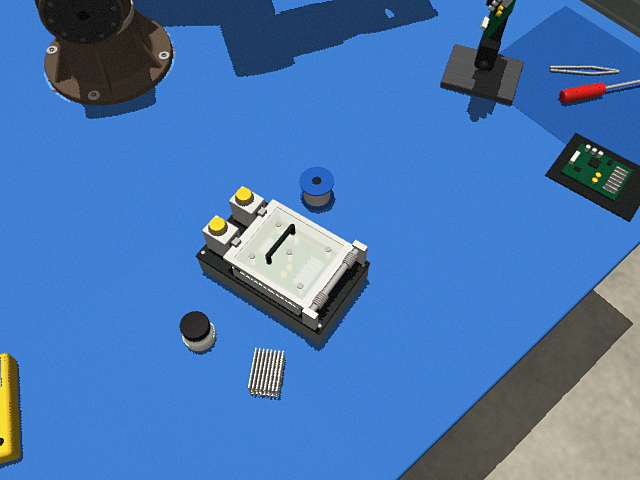

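The top view shows the left button at (360,333), the right one at (401,324), the spool at (278,322), the jar at (461,283) and the heat sink at (437,217). The scene view agrees to about 3 mm. I'll move over the buttons in two legs and refine with the wrist camera.

```bash
cat >> h.py <<'E'
def go(p,yaw):
    "tool-frame shift (mm) and turn (deg) to TCP p, tool down, tool y axis at world angle yaw(deg)"
    s=r.state(); A=R.from_rotvec(s['tcp_rot'])
    y=np.array([np.cos(np.radians(yaw)),np.sin(np.radians(yaw)),0]); z=np.array([0,0,-1.])
    B=R.from_matrix(np.c_[np.cross(y,z),y,z])
    print('shift mm',(A.inv().apply(np.array(p)-s['tcp_pos'])*1e3).round(1),'turn',np.degrees((A.inv()*B).as_rotvec()).round(2))
E
python3 -c "
from h import *
go([.46,.25,.25],104.6)"
```

```text
shift mm [-359.3 -244.   -16.6] turn [-4.000e-02 -2.000e-02 -3.275e+01]
```

```bash
python3 -m creep '[[-0.1,-0.36,-0.244,-0.017,0,0,-32.75],[-0.1,-0.36,-0.244,-0.017,0,0,-32.75],[-0.1,-0.36,-0.244,-0.017,0,0,-32.75],[-0.1,-0.36,-0.244,-0.017,0,0,-32.75],[-0.1,-0.36,-0.244,-0.017,0,0,-32.75],[-0.1,-0.36,-0.244,-0.017,0,0,-32.75],[-0.1,-0.36,-0.244,-0.017,0,0,-32.75],[-0.1,-0.36,-0.244,-0.017,0,0,-32.75]]'
python3 -c "
from h import *
go([.514,-.069,.215],104.6)"
```

```text
t: 0.82
tcp_pos: [0.3948, 0.3346, 0.2465]
tcp_rot: [-0.4, 3.116, 0.0]
contact_force: [0.4, -0.3, -0.6]
opening: 0.0534
shift mm [ -13.5 -420.6   31.4] turn [0.   0.   0.01]
```

```bash
python3 -m creep '[[-0.1,-0.014,-0.421,0.031,0,0,0],[-0.1,-0.014,-0.421,0.031,0,0,0],[-0.1,-0.014,-0.421,0.031,0,0,0],[-0.1,-0.014,-0.421,0.031,0,0,0],[-0.1,-0.014,-0.421,0.031,0,0,0],[-0.1,-0.014,-0.421,0.031,0,0,0],[-0.1,-0.014,-0.421,0.031,0,0,0],[-0.1,-0.014,-0.421,0.031,0,0,0]]' >/dev/null
python3 - <<'E'
from h import *
go([.514,-.069,.215],104.6)
E
```

```text
shift mm [ -3.3 -88.2   6.8] turn [ 0.    0.01 -0.  ]
```

```bash
python3 -m creep '[[-0.1,-0.003,-0.088,0.007,0,0,0],[-0.1,-0.003,-0.088,0.007,0,0,0],[-0.1,-0.003,-0.088,0.007,0,0,0],[-0.1,-0.003,-0.088,0.007,0,0,0],[-0.1,-0.003,-0.088,0.007,0,0,0]]'
python3 - <<'E'
from h import *
go([.514,-.069,.215],104.6)
d=cam('wrist'); save(d,'w2.png')
for a,c,b,k in yellow(d)[:3]:
    e=cv2.fitEllipse(k) if len(k)>5 else 0
    print(a,c,b,e,plane(d,e[0],.116).round(4))
E
```

```text
t: 1.9
tcp_pos: [0.5132, -0.0667, 0.2146]
tcp_rot: [0.397, -3.116, -0.001]
contact_force: [-0.1, -0.3, 0.1]
opening: 0.0522
shift mm [-0.2 -2.5 -0.4] turn [ 0.04 -0.04 -0.06]
1960.0 ((417.5, 435.0), 137.5146484375) (280, 425, 276, 14) ((464.177734375, 432.08673095703125), (12.99666976928711, 314.9032287597656), 89.39733123779297) [[0.6287 0.0859 0.116 ]]
929.0 ((358.0, 249.5), 17.923547744750977) (341, 232, 35, 36) ((358.0479431152344, 249.48165893554688), (33.742061614990234, 35.11848068237305), 161.40672302246094) [[ 0.5046 -0.0378  0.116 ]]
927.5 ((265.0454406738281, 250.01515197753906), 18.015316009521484) (248, 232, 35, 37) ((265.1758728027344, 249.98907470703125), (33.758888244628906, 35.07159423828125), 23.498565673828125) [[ 0.5207 -0.0985  0.116 ]]
```

View pics/w2.png

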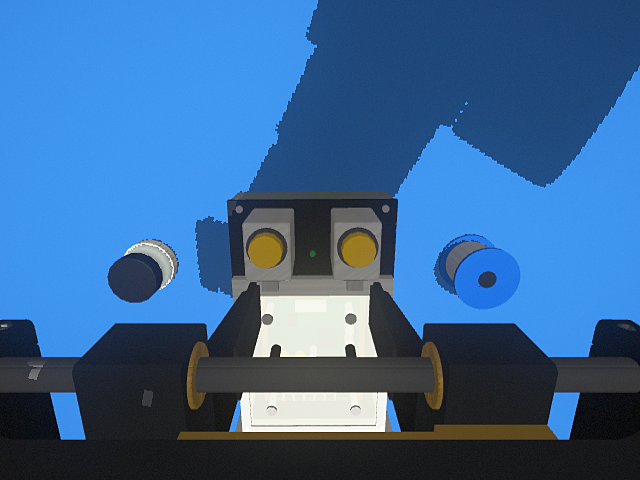

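```bash
python3 -c "
from h import *
go([.513,-.0685,.143],104.8)"
```

```text
shift mm [ 0.8 -2.5 71.8] turn [ 0.03 -0.02 -0.19]
```

```bash
python3 -m creep '[[-0.1,0.001,-0.001,0.03,0,0,-0.2],[-0.1,0.001,-0.001,0.055,0,0,-0.2],[-0.1,0.001,-0.001,0.072,0,0,-0.2],[-0.1,0.001,-0.001,0.072,0,0,-0.2],[-0.1,0.001,-0.001,0.072,0,0,-0.2]]'
python3 - <<'E'
from h import *
go([.513,-.0685,.143],104.8)
d=cam('scene'); d2=cam('wrist')
a=cv2.resize(d['color'][130:290,150:350],None,fx=2.4,fy=2.4); b=cv2.resize(d2['color'][200:480,150:490],None,fx=.94,fy=.94)
c=np.zeros((max(a.shape[0],b.shape[0]),a.shape[1]+b.shape[1],3),np.uint8); c[:a.shape[0],:a.shape[1]]=a; c[:b.shape[0],a.shape[1]:]=b
print(c.shape); d['color']=c; save(d,'c3.png')
E
```

```text
t: 2.37
tcp_pos: [0.5126, -0.0667, 0.143]
tcp_rot: [0.407, -3.114, -0.001]
contact_force: [0.6, -0.7, 0.6]
opening: 0.0525
shift mm [ 0.1 -1.8 -0. ] turn [ 0.04 -0.06  0.1 ]
(384, 800, 3)
```

View pics/c3.png

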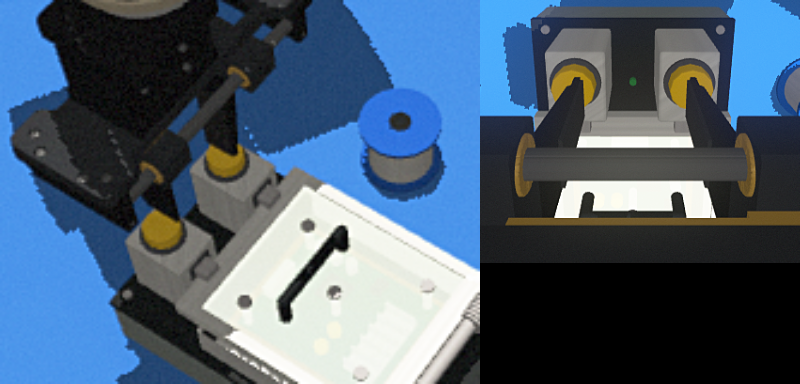

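Both tips are over their buttons, wrist crop (577,86) and (690,86), so I'll press now.

```bash
python3 -m creep '[[-0.1,0,-0.0005,0.003,0,0,0],[-0.1,0,-0.0005,0.006,0,0,0],[-0.1,0,-0.0005,0.009,0,0,0],[-0.1,0,-0.0005,0.011,0,0,0],[-0.1,0,-0.0005,0.013,0,0,0],[-0.1,0,-0.0005,0.015,0,0,0],[-0.1,0,-0.0005,0.0155,0,0,0],[-0.1,0,-0.0005,0.0155,0,0,0]]'
```

```text
t: 3.13
tcp_pos: [0.5133, -0.0685, 0.128]
tcp_rot: [-0.404, 3.114, -0.0]
contact_force: [-2.1, 1.8, 9.8]
opening: 0.052
```

```bash
python3 -m creep '[[-0.1,0,0,0.001,0,0,0],[-0.1,0,0,0.001,0,0,0],[-0.1,0,0,0.001,0,0,0],[-0.1,0,0,0.001,0,0,0],[-0.1,0,0,0.001,0,0,0],[-0.1,0,0,0.001,0,0,0]]'
python3 - <<'E'
from h import *
d=cam('scene'); d['color']=cv2.resize(d['color'][130:350,150:400],None,fx=2,fy=2); save(d,'c4.png')
E
```

```text
t: 3.63
tcp_pos: [0.5133, -0.0685, 0.1273]
tcp_rot: [-0.404, 3.114, -0.0]
contact_force: [-1.6, 2.3, 11.2]
opening: 0.0523
```

View pics/c4.png

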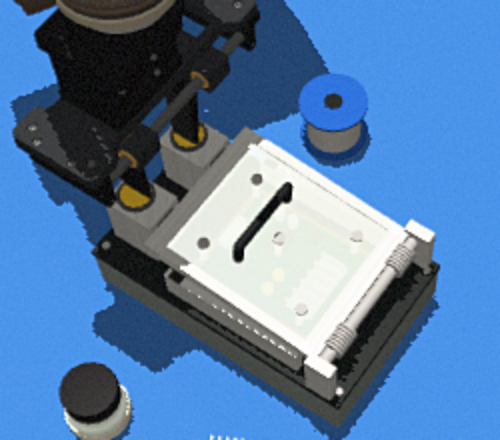

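The buttons are down and the cover seems to be starting to lift. I'll hold them.

```bash
for i in 1 2 3; do python3 -m creep '[[-0.1,0,0,0,0,0,0],[-0.1,0,0,0,0,0,0],[-0.1,0,0,0,0,0,0],[-0.1,0,0,0,0,0,0],[-0.1,0,0,0,0,0,0],[-0.1,0,0,0,0,0,0],[-0.1,0,0,0,0,0,0],[-0.1,0,0,0,0,0,0]]'; done
python3 - <<'E'
from h import *
d=cam('scene'); d['color']=cv2.resize(d['color'][130:350,150:400],None,fx=2,fy=2); save(d,'c5.png')
E
```

```text
t: 4.35
tcp_pos: [0.5133, -0.0685, 0.1273]
tcp_rot: [-0.404, 3.114, -0.0]
contact_force: [-2.0, 1.2, 12.2]
opening: 0.0523
t: 5.02
tcp_pos: [0.5133, -0.0685, 0.1273]
tcp_rot: [-0.404, 3.114, -0.0]
contact_force: [-2.3, 1.7, 10.4]
opening: 0.0524
t: 5.68
tcp_pos: [0.5133, -0.0685, 0.1273]
tcp_rot: [-0.404, 3.114, -0.0]
contact_force: [-1.8, 2.1, 11.7]
opening: 0.0521
```

View pics/c5.png

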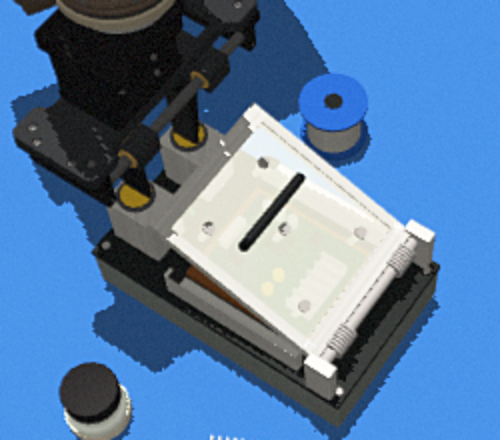

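The cover is up, with its front corner at crop (250,107). I'll hold longer and check that it has stopped, using image differences and the range image.

```bash
cat > chk.py <<'E'
from h import *
d=cam('scene'); c=d['color'][130:350,150:400]; p=cv2.cvtColor(cv2.resize(cv2.imread('pics/c5.png'),(250,220),interpolation=cv2.INTER_AREA),cv2.COLOR_BGR2RGB)
print('diff',(cv2.blur(cv2.absdiff(c,p),(3,3)).max(2)>40).sum())
v,u=np.mgrid[0:480,0:640]; z=d['range_z']
P=np.stack([(u-d['cx'])/d['f']*z,-(v-d['cy'])/d['f']*z,-z],-1)@d['c2w'][:3,:3].T+d['c2w'][:3,3]
a=np.radians(14.8); q=P[...,:2]-[.513,-.0685]; x=q@[np.cos(a),np.sin(a)]; y=q@[-np.sin(a),np.cos(a)]
for x0 in (.04,.05,.06,.10,.14,.16):
    m=(abs(x-x0)<.004)&(abs(y)<.06)&(z>0); print(x0,np.percentile(P[m][:,2],[50,80,95]).round(4))
E
for i in 1 2; do python3 -m creep '[[-0.1,0,0,0,0,0,0],[-0.1,0,0,0,0,0,0],[-0.1,0,0,0,0,0,0],[-0.1,0,0,0,0,0,0],[-0.1,0,0,0,0,0,0],[-0.1,0,0,0,0,0,0],[-0.1,0,0,0,0,0,0],[-0.1,0,0,0,0,0,0]]' | head -2; python3 chk.py; done
```

```text
t: 6.4
tcp_pos: [0.5133, -0.0685, 0.1273]
diff 0
0.04 [0.3875 0.4145 0.4329]
0.05 [0.3765 0.4075 0.4217]
0.06 [0.1412 0.4005 0.4102]
0.1 [0.1229 0.1272 0.1452]
0.14 [0.1069 0.1084 0.1097]
0.16 [0.0987 0.1004 0.102 ]
t: 7.12
tcp_pos: [0.5133, -0.0685, 0.1273]
diff 0
0.04 [0.3878 0.4145 0.4325]
0.05 [0.376  0.4069 0.4212]
0.06 [0.1412 0.4002 0.4103]
0.1 [0.123  0.1273 0.1447]
0.14 [0.1067 0.1083 0.1096]
0.16 [0.0985 0.1003 0.102 ]
```

The cover is stationary at a slope of about 0.4 rad, so it is at its stop. I'll lift straight up.

```bash
python3 -m creep '[[-0.1,0,0,-0.005,0,0,0],[-0.1,0,0,-0.012,0,0,0],[-0.1,0,0,-0.03,0,0,0],[-0.1,0,0,-0.06,0,0,0],[-0.1,0,0,-0.09,0,0,0],[-0.1,0,0,-0.12,0,0,0],[-0.1,0,0,-0.14,0,0,0],[-0.1,0,0,-0.14,0,0,0]]'
python3 -m creep '[[-0.1,0.03,0,-0.02,0,0,0],[-0.1,0.03,0,-0.02,0,0,0],[-0.1,0.03,0,-0.02,0,0,0],[-0.1,0.03,0,-0.02,0,0,0],[-0.1,0.03,0,-0.02,0,0,0]]'
python3 chk.py
python3 - <<'E'
from h import *
a=cam('scene')['color'][110:410,130:400]; b=cam('wrist'); w=b['color'][::2,::2]
c=np.zeros((300,600,3),np.uint8); c[:,:270]=a; c[:240,270:590]=w
b['color']=c; save(b,'c6.png'); print(r.state()['contact_force'])
E
```

```text
t: 7.83
tcp_pos: [0.5141, -0.0688, 0.2704]
tcp_rot: [-0.404, 3.109, -0.004]
contact_force: [0.4, -1.2, -0.3]
opening: 0.0525
t: 8.25
tcp_pos: [0.4842, -0.0761, 0.2856]
tcp_rot: [0.404, -3.115, -0.001]
contact_force: [0.2, 0.2, -0.8]
opening: 0.0519
diff 12315
0.04 [0.1461 0.1476 0.1486]
0.05 [0.1436 0.1452 0.1468]
0.06 [0.1386 0.1402 0.1417]
0.1 [0.1231 0.1298 0.145 ]
0.14 [0.1068 0.1083 0.1097]
0.16 [0.0987 0.1004 0.1022]
[ 0.32740676 -0.21604549  0.36032567]
```

View pics/c6.png

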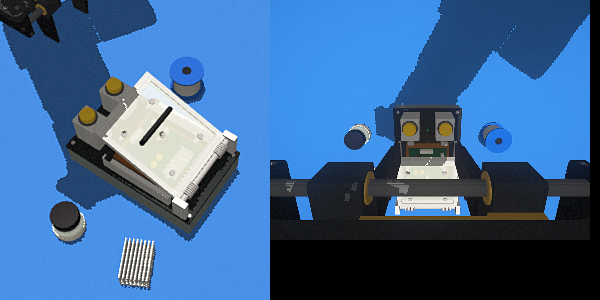

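The cover is up with its edge at 147 mm. Both buttons have sprung back, the hand is clear and the bystanders look unmoved, so I'm handing in.

```bash
python3 -c "
from rig import r
print(r.sign_off())"
```

```text
the job is handed in; nothing more can be done
None
```

The tester is open and the job is handed in at about 8.5 s of the 32 s allowed; the hand-in gave no verdict.

I set the fingertips 64 mm apart and pressed both latch buttons down together by about 7.7 mm, at about 11 N. I held them until two further checks showed the cover had stopped moving, then lifted straight up and moved the hand clear.

- **Cover:** the last range check put its front edge at about 147 mm, with a slope of about 0.4 rad, so it is at its stop.
- **Buttons:** both look fully up in the last picture, but I did not measure their height.
- **Contact:** the force on the tool was about zero after the lift.
- **Heat sink, jar and spool:** they look upright and where they stood in the pictures, but I did not measure their positions.

Two readings were slightly off:
- **Button positions:** the three camera views differed by 2–3 mm.
- **Pressing force:** it read 10–12 N instead of the expected 14 N.

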